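# Park the food pan in the corner of its stop rail

### The arm

A 6-joint arm with a two-finger parallel gripper is mounted at the origin on the work surface. World frame = base frame: x ahead of the robot, y to its left, z up, the work surface at z = 0. Lengths are in m, angles in rad, forces in N, time in s.
With the tool pointing down it reaches from about 0.325 to 0.9 m from the base axis. Payload 3.5 kg.
Tool frame: the origin (TCP) lies midway between the tips of the shut fingers; the grasp point (between the pads) lies arm.grip_depth behind it (arm.grip_depth is the distance from the TCP to the grasp point, in m); z points along the fingers, y is the direction in which the jaws open and shut (so a half turn about z gives the same grasp; the last joint's range is limited). The gripper opens to 85 mm and grips with 20 to 120 N. Pads are 22 mm wide; open, the fingers measure 114 mm over their backs; the gripper's body (76 mm by 85 mm) begins 54 mm behind the grasp point. The pads swing forward as they close: fully open they stand 13 mm farther back than shut.
Start: joints at [1.003, 0.276, -0.026, 1.268, 0, 1.467], TCP at [0.28, 0.559, 0.231] pointing down, gripper open.
Joint ranges: [-3.12, 3.12], [-0.85, 1.88], [-1.08, 1.24], [-1.95, 2.15], [-1.57, 1.53], [-3.14, 3.14]. Speed limits (rad/s): [2.57, 2.57, 3.14, 3.14, 3.14, 3.14].

### API

Orientations are given as a unit quaternion [x, y, z, w].
In Python, from workcell import readout, capture, camera_info, order, models, arm gives the robot as it stands. The module is installed in compiled form; this text tells all that it offers.
- The arm moves only by the tool arm_command, never from a script. Its argument "targets" is a list of rows, each a list of 7 numbers: the shift along the tool's x, y, z in units of 30 mm (1.0 is 30 mm), then the turn, a rotation vector about the tool's x, y, z in units of 5 degrees (1.0 is 5 degrees), then the finger opening in mm, from 0 to 85.4. In form: [[dx, dy, dz, ax, ay, az, fingers], ...]. A call has 1 to 5 rows; each row is the pose to reach, as a shift and turn from the pose measured when the call began, along the tool's axes at that moment; what a row does not reach only later rows make up. A row lasts 1/8 s, in which the tool goes at most 62.5 mm and 10.7 degrees, less where a joint would pass 70% of its speed; a pose out of reach is approached as far as the arm can. A call with a gripper value outside its range is refused whole. The fingers move at their own pace and stop on an object; "newtons" is the grip in N (left out, the last holds). Time passes only in rows, so rows that repeat a pose let the fingers close. It gives the time, the measured TCP pose, the force and the opening at its end, in the units of the state.
- readout.read_state(): the state, without advancing time (a new reading comes with each control period).
- capture(name): name is "side" or "top"; returns the picture (420x560x3 uint8, blue, green, red); there is no depth.
- camera_info(name): a dict with "K" (3x3 intrinsics, pixels), "dist_coeffs" ([k1, k2, p1, p2, k3] as OpenCV has them; the pictures are not rectified), "origin" and "attitude" of the camera in the world. Camera axes: x right, y down, z forward; pixel columns grow to the right and rows downward; lengths in m; the calibration is good to about 2 mm. A picture is of the moment at which its call begins. camera_info takes no time and is no camera call.
- order.sign_off(): hands the job in, once; it reports no verdict.
Trained networks look in the newest picture that a camera, given by its name, has taken for a name from the list of things; names that differ only in an ending like _2 or _b are one class to them, and where a whole thing is asked for, a point or a joint stands for the part that bears it (a point fixed in the world has none). Each returns a list of dicts, best first, with "p" (0 to 1); they miss things now and then, are a little off and sometimes report something else, mostly with a low value. They report only what shows in the picture. A call takes as long as a camera call. They do not tell look-alikes from the thing itself.
- models.boxes_of(camera, name): "xyz" ([x, y, z] in m, in the coordinates of the camera as it stood for that picture, good to about 4 mm: the middle of the surface that is visible of it).
- models.outline_of(camera, name): "region" (420x560 bool, what is visible of it).
- models.tip_of(camera, name): "xyz" ([x, y, z] in m, in the coordinates of the camera as it stood for that picture, good to about 4 mm: a listed point, or the origin of a listed thing).
The state is a dict: "clock": time; "q": joint angles; "qvel": joint speeds; "joint_torque": joint torques, N m; "eef_pos": TCP position; "tool_rot": TCP orientation; "force": force on the tool from outside, world axes, zero at the start; "moment": the same for the moment, N m; "finger_gap": finger opening in m.
Only numpy, scipy, OpenCV 4.12 (cv2) and the standard library are available. Lean on these libraries where they do the work, as an engineer would, in place of code of your own. Each camera call takes 0.05 s, during which the arm holds its last target.

### The job

Push the oblong lidded food pan straight back along the bench until its long side is flush against the low stop rail, then slide it along the rail until its end meets the square end stop, and leave it sitting snug in that corner. Do it only by pushing on the pan's sides: do not lift or tip it, and do not touch the knob on its lid. Leave everything else on the bench where it stands.

Things in the scene. Friction and masses are not known exactly. Their poses are not given: they have to be found in the camera images.
- pan: oblong white plastic food pan with a flat lid of the same white, loose on the bench, about 0.4 to 0.85 kg, sliding it takes about 2 to 6 N; footprint 96 mm along its x by 150 mm along its y (long side), straight upright sides to 55 mm high, lid top at 63 mm. Origin: centre of its underside; z up. Its +x side (long) is the one that goes against the rail. It starts in front of the middle part of the rail, clear of it, turned by up to about 0.3 rad from it
- knob: grey round lid knob, 28 mm across and 22 mm tall, fixed on the middle of the pan's lid (its top is 85 mm above the pan's underside); origin at the centre of its foot, on the lid. Not to be touched
- rail: low dark steel stop rail fixed to the bench, 580 mm long along its y, upright lip 22 mm high and 6 mm thick, with a 4 mm thick foot behind. Origin: middle of the lip's front face at bench height; its -x side (towards the robot) is the face the pan goes against; z up. With the pan flush, the pan's origin is at x = -0.048 in this frame
- end_stop: square-edged dark steel block fixed to the bench in front of one end of the rail (left or right end, it varies), 90 mm along its x by 60 mm along its y by 36 mm high; origin: centre of its underside, axes parallel to the rail's, 250 mm along y from the rail's middle and 48 mm in front of the rail's face. The pan's end goes against the face that looks to the rail's middle: pan origin then 105 mm from this origin along y
- round_tub: bystander: round white lidded tub, 84 mm across, 75 mm tall, loose, standing at the end of the rail that has no end stop; origin: centre of its underside
- square_tub: bystander: square white lidded tub, 79 mm square, 58 mm tall, loose, to the right in front; origin: centre of its underside
- shaker: bystander: steel shaker, 56 mm across, 85 mm tall, loose, to the left in front; origin: centre of its underside
- mug: bystander: white mug, 76 mm across, 85 mm tall, loose, behind the middle of the rail; origin: centre of its underside
- cutter: bystander: steel ring cutter, 80 mm across, 40 mm tall, loose, behind the left part of the rail; origin: centre of its underside
- spoon: bystander: 200 mm steel spoon lying far to the right; origin: underside near its middle
- block: bystander: wooden block 60 x 110 x 45 mm, loose, far to the left; origin: centre of its underside
Things that resemble listed ones, but are neither listed nor needed, are in the scene too. What is shaped like the end_stop but purple is not meant. What is shaped like the pan but blue is not meant.

How it is judged:
On the way, in this order (a step that is already met when the one before it is completed fails the run):
1. the pan's long side is flush against the rail, still away from the end stop (x of pan in the frame of rail above -0.054 m and angle between the x axis of pan and the x axis of rail, either way round below 0.07 rad), for 0.2 s.
2. the pan, against the rail, meets the end stop (all of step 1 and y of pan in the frame of end_stop between -0.111 and 0.111 m), for 0.2 s.
At the end, for the whole second after the job is handed in: the pan rests flat and still on the bench, its long side within 5 mm of the rail and parallel to it within 0.05 rad, its end within 5 mm of the end stop (x of pan in the frame of rail above -0.053 m and angle between the x axis of pan and the x axis of rail, either way round below 0.05 rad and y of pan in the frame of end_stop between -0.11 and 0.11 m and height (world z) of pan below 0.004 m and angle between pan's own z axis and vertical below 0.03 rad and linear speed of pan below 0.01 m/s); the robot touches nothing.
It fails at once if the pan is lifted off the bench (more than 10 mm) (height (world z) of pan above 0.01 m).
It fails at once if the pan is tipped (more than 0.15 rad) (angle between pan's own z axis and vertical above 0.15 rad).
It fails at once if the lid knob is touched (contact force between knob and the fingers above 0.5 N or contact force between knob and the arm above 0.5 N).
It fails at once if the pan is brought to the end stop well off the rail (more than 20 mm), not along it (y of pan in the frame of end_stop between -0.13 and 0.13 m and x of pan in the frame of rail below -0.068 m).
It fails at once if a bystander (tub, shaker, mug, cutter, spoon or block) is moved more than 20 mm (distance of any of round_tub, square_tub, shaker, mug, cutter, spoon, block from where it was at the start of the episode above 0.02 m).
It also fails if it takes over 61 s, if anything falls off the work surface, if the arm or the gripper's body presses on something with over 40 N, if the wrist force passes 120 N, or if a joint passes its speed limit or range.

## Working session

There is one attempt and no reset: what is moved stays moved. The work goes in short steps, Python scripts to look and compute and a tool call to move; the robot and the scene stay as the last step left them, time stands still between calls to the robot, and variables do not carry over. Pictures are saved under pics/ and viewed, and the job is handed in when it is done.

Besides the shell and the picture viewer there is one more tool, called after "Call:" as name([rows], argument=value, ...), one row to a line, values as JSON. arm_command: Moves the arm, as the interface text tells. Its arguments: {"type":"object","properties":{"targets":{"type":"array"},"newtons":{"type":"number"}},"required":["targets"]}

```bash
mkdir -p pics
cat > h.py <<'E'
import numpy as np, cv2
from workcell import readout, capture, camera_info, order, models, arm
from scipy.spatial.transform import Rotation as R
def cam(n):
    c=camera_info(n); K=np.array(c["K"]); d=np.array(c["dist_coeffs"]); o=np.array(c["origin"]); a=c["attitude"]
    a=np.array(a); Rm=R.from_quat(a).as_matrix() if a.size==4 else a.reshape(3,3)
    return K,d,o,Rm
def w(n,p):
    K,d,o,Rm=cam(n); return o+Rm@np.array(p)
def ray(n,uv,z):
    K,d,o,Rm=cam(n); uv=np.array(uv,float).reshape(-1,1,2)
    x=cv2.undistortPoints(uv,K,d)[:,0]; r=np.c_[x,np.ones(len(x))]@Rm.T
    return o+r*((z-o[2])/r[:,2])[:,None]
def px(n,P):
    K,d,o,Rm=cam(n); P=np.atleast_2d(P); rv=cv2.Rodrigues(Rm.T)[0]
    return cv2.projectPoints(P.astype(float),rv,-Rm.T@o,K,d)[0][:,0]
E
python3 - <<'E'
from h import *
for n in("top","side"):
    im=capture(n); cv2.imwrite(f"pics/{n}0.png",im); print(n,camera_info(n))
for t in("pan","end_stop","rail","round_tub","knob"):
    for n in("top","side"):
        for m in models.tip_of(n,t)[:3]: print(t,n,round(m["p"],2),w(n,m["xyz"]).round(3))
print(readout.read_state(),arm.grip_depth)
E
```

```text
top {'K': array([[514.19965104,   0.        , 288.74188098],
       [  0.        , 514.19965104, 207.49076738],
       [  0.        ,   0.        ,   1.        ]]), 'dist_coeffs': array([-0.18937753,  0.        ,  0.        ,  0.        ,  0.        ]), 'origin': array([ 0.49928797, -0.00299614,  1.45492766]), 'attitude': array([ 0.71581354, -0.69806505,  0.01292111, -0.01221519])}
side {'K': array([[515.81559659,   0.        , 290.15307429],
       [  0.        , 515.81559659, 207.01001776],
       [  0.        ,   0.        ,   1.        ]]), 'dist_coeffs': array([-0.12214638,  0.        ,  0.        ,  0.        ,  0.        ]), 'origin': array([ 0.45581722, -1.06968361,  1.3022249 ]), 'attitude': array([ 0.93539366, -0.03516971,  0.01733511, -0.35142751])}
pan top 0.65 [ 0.55  -0.007  0.001]
pan top 0.6 [ 0.338  0.106 -0.   ]
pan side 0.93 [ 0.542 -0.001  0.005]
pan side 0.62 [0.331 0.109 0.006]
end_stop top 0.94 [ 0.711 -0.339 -0.002]
end_stop top 0.72 [ 0.662 -0.205 -0.006]
end_stop top 0.43 [ 0.762  0.185 -0.003]
end_stop side 0.97 [ 0.656 -0.206 -0.003]
end_stop side 0.66 [ 0
[... 364 characters left out ...]
 0.38 [0.33  0.111 0.061]
{'clock': 0.6, 'q': array([ 1.00259481e+00,  2.76406946e-01, -2.63757000e-02,  1.26796808e+00,
        1.67651607e-05,  1.46739635e+00]), 'qvel': array([ 0.00116193,  0.00100635,  0.00166765, -0.00179273, -0.00058433,
        0.00119054]), 'joint_torque': array([-5.31908045e-04, -4.45172060e+01,  2.95369971e+01,  1.39378422e-03,
       -9.11914026e-05,  9.32594588e-07]), 'eef_pos': array([0.2801704 , 0.55871144, 0.23132045]), 'tool_rot': array([ 2.30314413e-01,  9.73116268e-01,  2.42906673e-05, -4.00563716e-07]), 'force': array([-0.03643709, -0.076636  , -0.15272776]), 'moment': array([-0.04726669, -0.02085079,  0.05456431]), 'finger_gap': 0.0853855339261919} 0.0187
```

View pics/top0.png

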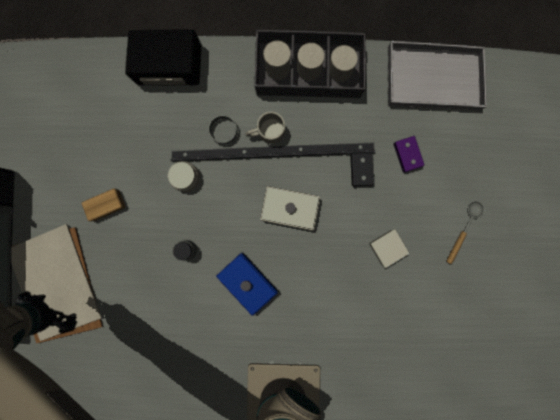

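View pics/side0.png

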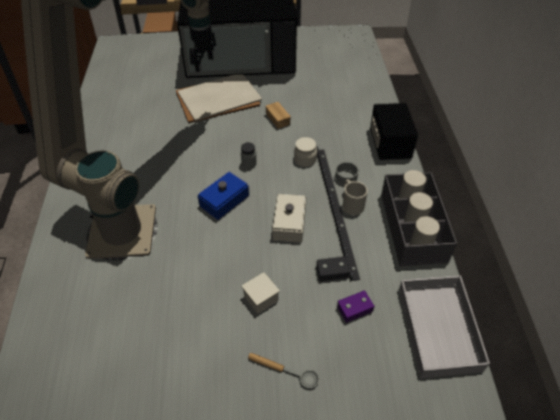

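The pan is the white oblong at top-image (291,209); the blue look-alike is at (247,284). The end stop is the dark block at (362,169), at the rail's right end; the purple look-alike is at (409,154). I'll confirm both in one enlarged crop and measure.

Run:
```python
from h import *
im=capture("top")
cv2.imwrite("pics/crop1.png",cv2.resize(np.clip(im[125:325,160:430].astype(float)*1.8,0,255).astype(np.uint8),None,fx=2.9,fy=2.9,interpolation=cv2.INTER_CUBIC))
for t in("pan","rail","end_stop"):
    for m in models.outline_of("top",t)[:3]:
        M=m["region"].astype(np.uint8); ys,xs=np.nonzero(M)
        z={"pan":.063,"rail":.02,"end_stop":.036}[t]
        P=ray("top",np.c_[xs,ys],z)[:,:2].astype(np.float32)
        r=cv2.minAreaRect(P); print(t,round(m["p"],2),xs.mean().round(),ys.mean().round(),r, M.sum())
        print(cv2.boxPoints(r).round(4).tolist())
for t in("square_tub","shaker","round_tub","mug"):
    for m in models.tip_of("top",t)[:2]: print(t,round(m["p"],2),w("top",m["xyz"]).round(3))
```

```text
pan 0.69 290.0 208.0 ((0.5480605959892273, -0.00590931624174118), (0.14840489625930786, 0.09517610818147659), 80.09796142578125) 1893
[[0.48840001225471497, -0.07079999893903732], [0.5821999907493591, -0.08720000088214874], [0.607699990272522, 0.05900000035762787], [0.5138999819755554, 0.07540000230073929]]
pan 0.59 247.0 283.0 ((0.34012341499328613, 0.10488346219062805), (0.14740191400051117, 0.09958775341510773), 45.03992462158203) 1872
[[0.25279998779296875, 0.08789999783039093], [0.32330000400543213, 0.017500000074505806], [0.42739999294281006, 0.121799997985363], [0.3569999933242798, 0.19220000505447388]]
pan 0.49 271.0 151.0 ((0.7010833024978638, 0.043876707553863525), (0.03492196649312973, 0.5610966086387634), 3.5347375869750977) 2156
[[0.6664000153541565, 0.32280001044273376], [0.7009999752044678, -0.23720000684261322], [0.73580002784729, -0.23510000109672546], [0.701200008392334, 0.32499998807907104]]
rail 0.76 273.0 151.0 ((0.7079172730445862, 0.04555688798427582), (0.031246457248926163, 0.5781716108322144), 3.827554225921631) 2051
[[0.6729999780654907, 0.3330000042915344],
[... 762 characters left out ...]
0 169.0 ((0.6634095907211304, -0.2035810947418213), (0.09263987094163895, 0.06460419297218323), 0.9844242930412292) 773
[[0.6165000200271606, -0.1720999926328659], [0.6176999807357788, -0.23669999837875366], [0.7103000283241272, -0.23510000109672546], [0.7092000246047974, -0.1704999953508377]]
end_stop 0.7 290.0 207.0 ((0.549796998500824, -0.005874189548194408), (0.0248675849288702, 0.0248553566634655), 1.4386475086212158) 83
[[0.5371000170707703, 0.006200000178068876], [0.5376999974250793, -0.01860000006854534], [0.5625, -0.017999999225139618], [0.5619000196456909, 0.006899999920278788]]
square_tub 0.78 [ 0.444 -0.283 -0.004]
shaker 0.69 [0.426 0.281 0.002]
round_tub 0.9 [0.628 0.294 0.004]
```

View pics/crop1.png

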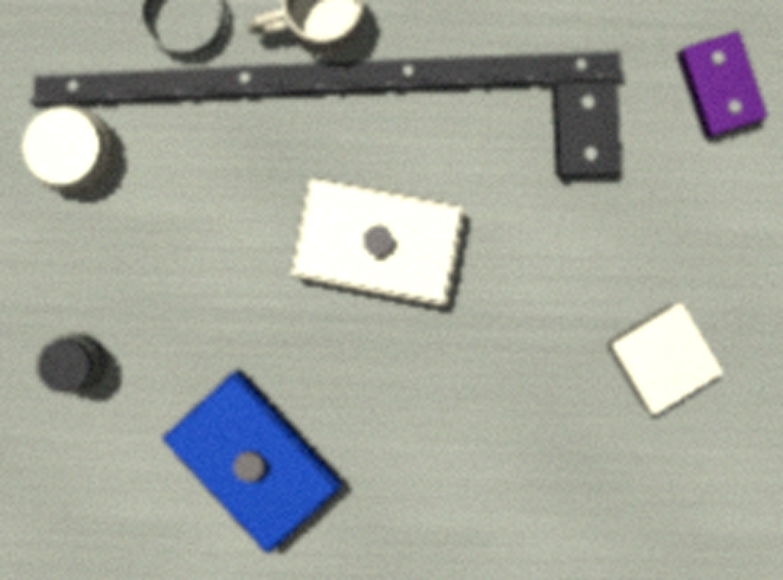

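```bash
cat >> h.py <<'E'
RY=0.065
def quat(yaw,tilt):
    # tool y at angle yaw+90deg; tilt leans body backward along -(cos yaw,sin yaw)
    n=np.array([np.cos(yaw),np.sin(yaw),0]); y=np.array([-n[1],n[0],0]); z=np.sin(tilt)*n-np.cos(tilt)*np.array([0,0,1.])
    return R.from_matrix(np.c_[np.cross(y,z),y,z])
def go(p,Rt):
    s=readout.read_state(); R0=R.from_quat(s["tool_rot"])
    d=R0.inv().apply(np.array(p)-s["eef_pos"])/0.03; a=np.degrees((R0.inv()*Rt).as_rotvec())/5
    print("t",round(s["clock"],2),"eef",s["eef_pos"].round(4),"F",s["force"].round(1)); print("move",d.round(2),a.round(2))
E
python3 - <<'E'
from h import *
im=capture("top"); g=cv2.cvtColor(im,cv2.COLOR_BGR2GRAY).astype(float); g=cv2.GaussianBlur(g,(3,3),0)
pts=[]
for c in range(205,345):
    col=g[145:175,c]; d=np.diff(col); i=np.argmax(d[3:])+3
    den=d[i-1]-2*d[i]+d[i+1]; o=.5*(d[i-1]-d[i+1])/den if den else 0
    pts.append((c,145+i+.5+o))
P=ray("top",pts,0.)[:,:2]
k=np.polyfit(P[:,1],P[:,0],1); r=P[:,0]-np.polyval(k,P[:,1]); ok=abs(r)<.004; k=np.polyfit(P[ok,1],P[ok,0],1)
print(k,ok.sum(),r[ok].std(), "yaw",np.arctan(-k[0]))
go([.44,-.01,.2],quat(.065,np.radians(10)))
E
```

```text
[-0.06578941  0.69422586] 140 0.0005637445947666683 yaw 0.06569473473746466
t 1.05 eef [0.2802 0.5587 0.2313] F [-0.6  0.3 -0.7]
move [-13.26 -14.56   1.04] [-0.53 -1.95 -6.06]
```

Call:
arm_command([
  [-2.6, -2.9, 0.2, 0, -0.4, -1.2, 70],
  [-5.2, -5.8, 0.4, -0.2, -0.8, -2.4, 70],
  [-7.8, -8.7, 0.6, -0.3, -1.2, -3.6, 70],
  [-10.4, -11.6, 0.8, -0.4, -1.6, -4.8, 70],
  [-13.26, -14.56, 1.0, -0.53, -1.95, -6.06, 70],
])

```text
clock: 1.68
eef_pos: [0.3633, 0.2563, 0.2156]
tool_rot: [-0.035, 0.995, 0.003, 0.088]
force: [1.3, -0.4, -0.2]
finger_gap: 0.07
```

Run:
```python
from h import *
go([.44,-.01,.2],quat(.065,np.radians(10)))
```

```text
t 1.68 eef [0.3633 0.2563 0.2156] F [ 1.3 -0.4 -0.2]
move [-1.81 -9.03  0.85] [0.01 0.02 0.06]
```

Call:
arm_command([
  [-0.4, -1.9, 0.2, 0, 0, 0, 70],
  [-0.8, -3.8, 0.4, 0, 0, 0, 70],
  [-1.2, -5.7, 0.6, 0, 0, 0, 70],
  [-1.6, -7.6, 0.7, 0, 0, 0, 70],
  [-1.8, -9.0, 0.85, 0, 0, 0, 70],
])

```text
clock: 2.3
eef_pos: [0.4405, -0.0115, 0.2007]
tool_rot: [-0.034, 0.995, 0.003, 0.089]
force: [-0.2, -0.5, 0.0]
finger_gap: 0.0702
```

Run:
```python
from h import *
go([.445,-.01,.012],quat(.065,np.radians(10)))
```

```text
t 2.3 eef [ 0.4405 -0.0115  0.2007] F [-0.2 -0.5  0. ]
move [0.97 0.05 6.22] [-0.    0.05  0.04]
```

Call:
arm_command([
  [0.25, 0, 1.6, 0, 0, 0, 70],
  [0.5, 0, 3.2, 0, 0, 0, 70],
  [0.75, 0.05, 4.8, 0, 0, 0, 70],
  [0.97, 0.05, 6.0, 0, 0, 0, 70],
  [0.97, 0.05, 6.22, 0, 0, 0, 70],
])

```text
clock: 2.92
eef_pos: [0.442, -0.0093, 0.0096]
tool_rot: [-0.034, 0.996, 0.003, 0.086]
force: [0.4, -0.6, -0.4]
finger_gap: 0.07
```

Run:
```python
from h import *
capture("side")
im=capture("top")
cv2.imwrite("pics/crop2.png",cv2.resize(np.clip(im[125:325,160:430].astype(float)*1.8,0,255).astype(np.uint8),None,fx=2.9,fy=2.9,interpolation=cv2.INTER_CUBIC))
im=capture("side")
cv2.imwrite("pics/crop2s.png",cv2.resize(np.clip(im[125:325,160:430].astype(float)*1.8,0,255).astype(np.uint8),None,fx=2.9,fy=2.9,interpolation=cv2.INTER_CUBIC))
go([.525,-.005,.012],quat(.065,np.radians(10)))
```

```text
t 3.08 eef [ 0.4462 -0.0101  0.013 ] F [ 0.1  0.1 -0.2]
move [-2.59 -0.01  0.5 ] [-0.01  0.07  0.04]
```

View pics/crop2.png

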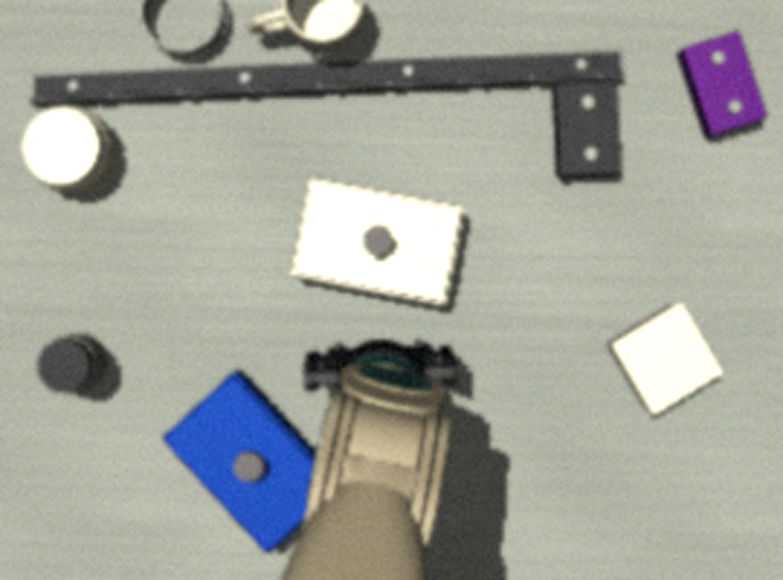

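View pics/crop2s.png

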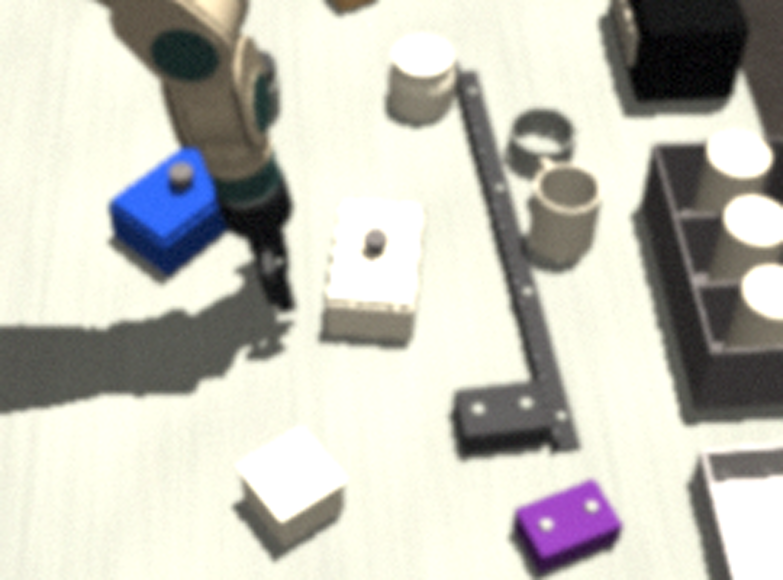

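The picture shows the gripper in front of the pan (crop 380,370), well clear of the blue pan and square tub. I'll push now.

Call:
arm_command([
  [-0.5, 0, 0.1, 0, 0, 0, 70],
  [-1.0, 0, 0.2, 0, 0, 0, 70],
  [-1.5, 0, 0.3, 0, 0, 0, 70],
  [-1.9, 0, 0.37, 0, 0, 0, 70],
  [-2.3, 0, 0.44, 0, 0, 0, 70],
])

```text
clock: 3.7
eef_pos: [0.5151, -0.0062, 0.0119]
tool_rot: [-0.033, 0.996, 0.001, 0.088]
force: [-6.3, -3.1, 3.4]
finger_gap: 0.0702
```

Run:
```python
from h import *
im=capture("top")
cv2.imwrite("pics/crop3.png",cv2.resize(np.clip(im[125:325,160:430].astype(float)*1.8,0,255).astype(np.uint8),None,fx=2.9,fy=2.9,interpolation=cv2.INTER_CUBIC))
go([.575,0,.012],quat(.065,np.radians(10)))
```

```text
t 3.75 eef [ 0.518  -0.006   0.0126] F [-0.8 -1.  -1.7]
move [-1.87  0.07  0.36] [-0.03  0.06  0.03]
```

View pics/crop3.png

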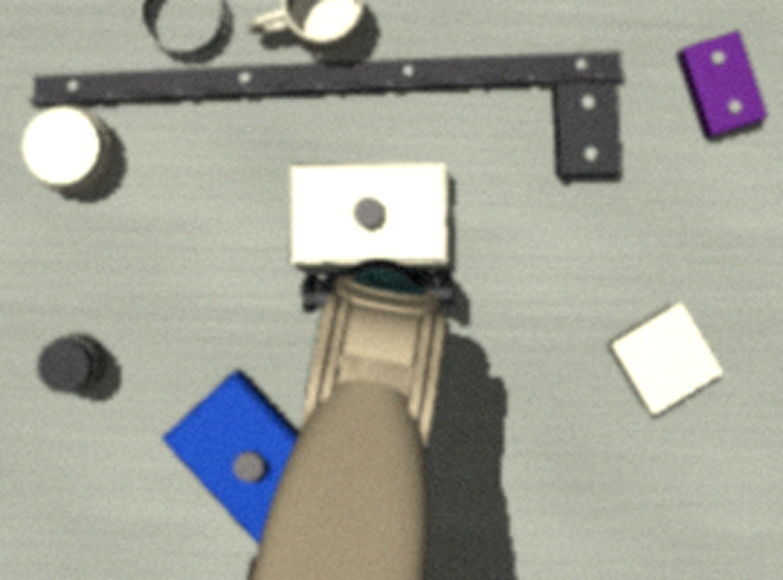

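The pan is now parallel to the rail with both fingers on its long side, and the knob (crop 369,213) is clear. I'll keep pushing.

Call:
arm_command([
  [-0.4, 0, 0.08, 0, 0, 0, 70],
  [-0.8, 0.02, 0.16, 0, 0, 0, 70],
  [-1.2, 0.04, 0.24, 0, 0, 0, 70],
  [-1.55, 0.05, 0.3, 0, 0, 0, 70],
  [-1.87, 0.05, 0.36, 0, 0, 0, 70],
])

```text
clock: 4.38
eef_pos: [0.5726, -0.0001, 0.0111]
tool_rot: [-0.034, 0.996, 0.002, 0.087]
force: [-9.1, -0.8, 6.3]
finger_gap: 0.0701
```

```bash
cat >> h.py <<'E'
def panpose():
    im=capture("top")
    for m in models.outline_of("top","pan")[:3]:
        M=m["region"]; ys,xs=np.nonzero(M)
        P=ray("top",np.c_[xs,ys],.063)[:,:2].astype(np.float32)
        print(round(m["p"],2),cv2.minAreaRect(P))
    for m in models.tip_of("top","pan")[:3]: print("tip",round(m["p"],2),w("top",m["xyz"]).round(3))
    return im
def crop(im,f):
    cv2.imwrite(f,cv2.resize(np.clip(im[125:275,160:430].astype(float)*1.8,0,255).astype(np.uint8),None,fx=2.9,fy=2.9,interpolation=cv2.INTER_CUBIC))
E
python3 - <<'E'
from h import *
crop(panpose(),"pics/crop4.png")
go([.587,0,.012],quat(.065,np.radians(10)))
E
```

```text
0.63 ((0.35769474506378174, 0.12156400084495544), (0.10169591754674911, 0.1001550555229187), 46.44094467163086)
0.56 ((0.6300216913223267, 0.01250070333480835), (0.09549685567617416, 0.14971047639846802), 1.4841175079345703)
tip 0.95 [0.632 0.012 0.004]
tip 0.88 [ 0.336  0.11  -0.002]
t 4.53 eef [ 5.749e-01 -1.000e-04  1.160e-02] F [-1.9  0.3 -1.9]
move [-0.4  -0.02  0.06] [-0.02  0.05  0.04]
```

View pics/crop4.png

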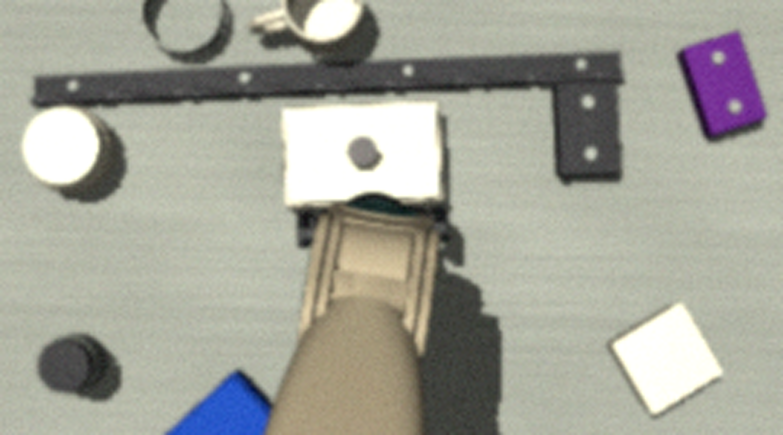

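Call:
arm_command([
  [-0.15, 0, 0.03, 0, 0, 0, 70],
  [-0.3, 0, 0.05, 0, 0, 0, 70],
  [-0.4, 0, 0.06, 0, 0, 0, 70],
  [-0.45, 0, 0.07, 0, 0, 0, 70],
  [-0.5, 0, 0.08, 0, 0, 0, 70],
])

```text
clock: 5.15
eef_pos: [0.5896, 0.001, 0.0115]
tool_rot: [-0.034, 0.995, 0.002, 0.089]
force: [-3.0, -0.5, -2.6]
finger_gap: 0.07
```

Run:
```python
from h import *
crop(panpose(),"pics/crop5.png")
go([.592,0,.012],quat(.065,np.radians(10)))
```

```text
0.85 ((0.35902243852615356, 0.12294670939445496), (0.09402590990066528, 0.10017599910497665), 46.44354248046875)
0.83 ((0.6475542783737183, 0.011252067983150482), (0.10125242918729782, 0.14973098039627075), 2.9956462383270264)
tip 0.68 [ 0.337  0.109 -0.001]
tip 0.67 [0.648 0.013 0.001]
t 5.3 eef [0.5898 0.001  0.0116] F [-3.  -0.4 -2.6]
move [-0.07 -0.04  0.  ] [-0.02  0.04  0.04]
```

View pics/crop5.png

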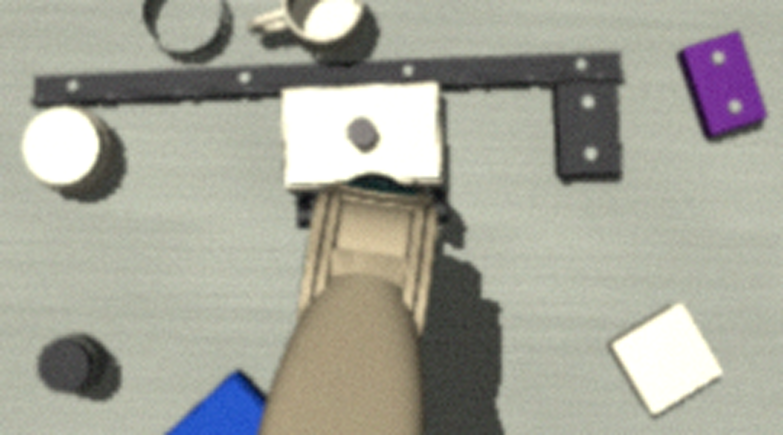

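Centre reads 0.6475 against 0.645 expected flush, so it is at the rail. I'll press a few more millimetres to seat it and watch the force.

Call:
arm_command([
  [-0.07, 0, 0, 0, 0, 0, 70],
  [-0.14, 0, 0.01, 0, 0, 0, 70],
  [-0.2, 0, 0.02, 0, 0, 0, 70],
  [-0.2, 0, 0.02, 0, 0, 0, 70],
  [-0.2, 0, 0.02, 0, 0, 0, 70],
])

```text
clock: 5.92
eef_pos: [0.59, 0.0011, 0.0113]
tool_rot: [-0.034, 0.996, 0.001, 0.084]
force: [-18.2, -2.8, 12.5]
finger_gap: 0.0699
```

Run:
```python
from h import *
panpose()
s=readout.read_state(); print(s["eef_pos"],s["force"])
```

```text
0.74 ((0.647079586982727, 0.01107797771692276), (0.09666334837675095, 0.14913463592529297), 4.966601371765137)
0.58 ((0.3603069484233856, 0.12573593854904175), (0.09578786790370941, 0.10227269679307938), 46.57536315917969)
tip 0.87 [0.652 0.012 0.004]
tip 0.57 [0.338 0.11  0.002]
[0.5900324  0.00110334 0.01135441] [-17.12310681  -0.57099671  13.29793503]
```

Call:
arm_command([
  [0.8, 0, -0.15, 0, 0, 0, 70],
  [1.8, 0, -0.6, 0, 0, 0, 70],
  [2.5, 0, -2.3, 0, 0, 0, 60],
  [2.9, 0, -4.3, 0, 0, 0, 50],
  [3.0, 0, -6.2, 0, 0, 0, 40],
])

```text
clock: 6.7
eef_pos: [0.4719, -0.0068, 0.1834]
tool_rot: [-0.034, 0.996, 0.001, 0.087]
force: [1.1, -0.0, -0.5]
finger_gap: 0.0403
```

Run:
```python
from h import *
crop(panpose(),"pics/crop6.png")
s=readout.read_state(); print(s["q"],s["qvel"].round(2))
Q=quat(-np.pi/2+.0657,np.radians(5))
go([.632,.135,.2],Q)
go([.632,.135,.2],Q*R.from_euler('z',np.pi))
```

```text
0.9 ((0.34007561206817627, 0.10476478934288025), (0.14825014770030975, 0.09772413969039917), 44.24225616455078)
0.71 ((0.6469899415969849, 0.01176607608795166), (0.10127007961273193, 0.1493341624736786), 3.575695037841797)
tip 0.88 [0.649 0.015 0.001]
tip 0.59 [0.338 0.105 0.003]
tip 0.37 [0.769 0.049 0.001]
[-0.17484737 -0.08475398 -0.54062989  0.93572465  0.03779037 -0.23891951] [ 0.    0.06 -0.07 -0.01 -0.    0.  ]
t 6.85 eef [ 0.476  -0.0074  0.1862] F [ 0.3 -0.4  0.4]
move [-5.5   4.39  0.52] [ 2.37  0.92 17.86]
t 6.85 eef [ 0.476  -0.0074  0.1862] F [ 0.3 -0.4  0.4]
move [-5.5   4.39  0.52] [ -0.92   2.38 -18.01]
```

View pics/crop6.png

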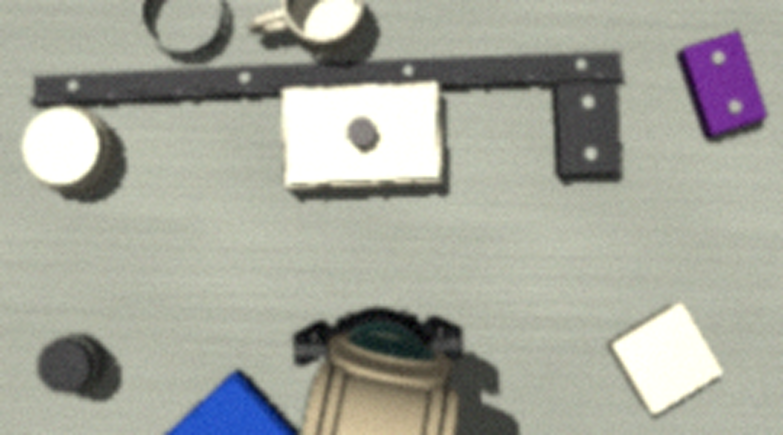

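Pan is flush with the rail (crop 285–440 × 85–185), away from the stop. Now I move to its left end.

Call:
arm_command([
  [-0.6, 0.9, 0.05, 0.25, 0.1, 2.0, 40],
  [-1.2, 1.8, 0.1, 0.5, 0.2, 4.0, 40],
  [-1.9, 2.7, 0.15, 0.75, 0.3, 6.0, 40],
  [-2.6, 3.6, 0.2, 1.0, 0.4, 8.0, 40],
  [-3.4, 4.4, 0.3, 1.3, 0.5, 10.0, 40],
])

```text
clock: 7.48
eef_pos: [0.5705, 0.1327, 0.1947]
tool_rot: [0.397, 0.915, -0.016, 0.064]
force: [-0.3, -0.3, 0.6]
finger_gap: 0.0397
```

Run:
```python
from h import *
Q=quat(-np.pi/2+.0657,np.radians(5))
go([.632,.135,.2],Q)
```

```text
t 7.47 eef [0.5705 0.1327 0.1947] F [-0.3 -0.3  0.6]
move [-1.35  1.55  0.03] [1.09 0.39 7.8 ]
```

Call:
arm_command([
  [-0.35, 0.4, 0, 0.25, 0.1, 2.0, 40],
  [-0.7, 0.8, 0, 0.55, 0.2, 4.0, 40],
  [-1.0, 1.2, 0, 0.8, 0.3, 6.0, 40],
  [-1.35, 1.55, 0, 1.09, 0.39, 7.8, 40],
  [-1.35, 1.55, 0, 1.09, 0.39, 7.8, 40],
])

```text
clock: 8.1
eef_pos: [0.6341, 0.1352, 0.1998]
tool_rot: [0.682, 0.73, -0.029, 0.032]
force: [0.3, -0.5, -0.2]
finger_gap: 0.0401
```

Run:
```python
from h import *
Q=quat(-np.pi/2+.0657,np.radians(5))
go([.632,.135,.2],Q)
go([.632,.135,.016],Q)
```

```text
t 8.1 eef [0.6341 0.1352 0.1998] F [ 0.3 -0.5 -0.2]
move [-0.   -0.07 -0.01] [0.02 0.   0.01]
t 8.1 eef [0.6341 0.1352 0.1998] F [ 0.3 -0.5 -0.2]
move [ 0.53 -0.08  6.1 ] [0.02 0.   0.01]
```

Call:
arm_command([
  [0.15, -0.05, 1.6, 0, 0, 0, 40],
  [0.3, -0.08, 3.2, 0, 0, 0, 40],
  [0.4, -0.08, 4.8, 0, 0, 0, 40],
  [0.53, -0.08, 5.9, 0, 0, 0, 40],
  [0.53, -0.08, 6.1, 0, 0, 0, 40],
])

```text
clock: 8.72
eef_pos: [0.6286, 0.1347, 0.0128]
tool_rot: [0.682, 0.73, -0.032, 0.03]
force: [0.1, -0.5, -0.1]
finger_gap: 0.0398
```

Run:
```python
from h import *
crop(panpose(),"pics/crop7.png")
Q=quat(-np.pi/2+.0657,np.radians(5))
go([.632+.0657*.07,.065,.016],Q)
```

```text
0.84 ((0.3362239599227905, 0.10099101066589355), (0.138153076171875, 0.09798713773488998), 44.23457717895508)
0.75 ((0.6460431814193726, 0.01154472678899765), (0.09880025684833527, 0.14972789585590363), 3.4962542057037354)
tip 0.64 [0.649 0.013 0.002]
tip 0.64 [ 0.337  0.11  -0.   ]
tip 0.34 [ 0.442 -0.281 -0.006]
t 8.88 eef [0.6327 0.1352 0.0171] F [ 0.1 -0.6  0.3]
move [-2.33 -0.03  0.24] [ 0.04 -0.    0.02]
```

View pics/crop7.png

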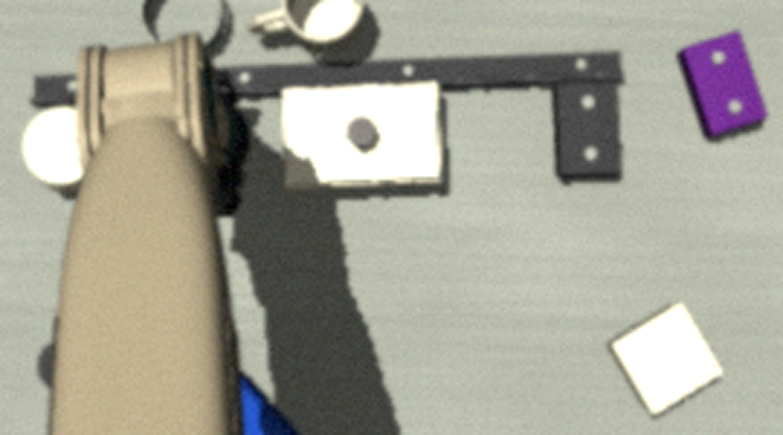

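Call:
arm_command([
  [-0.5, 0, 0.05, 0, 0, 0, 40],
  [-1.0, 0, 0.1, 0, 0, 0, 40],
  [-1.45, 0, 0.15, 0, 0, 0, 40],
  [-1.9, 0, 0.2, 0, 0, 0, 40],
  [-2.3, 0, 0.24, 0, 0, 0, 40],
])

```text
clock: 9.5
eef_pos: [0.6383, 0.0688, 0.0179]
tool_rot: [0.682, 0.731, -0.024, 0.03]
force: [-2.4, 11.8, 9.0]
finger_gap: 0.0398
```

Run:
```python
from h import *
crop(panpose(),"pics/crop8.png")
Q=quat(-np.pi/2+.0657,np.radians(5))
go([.632+.0657*.135,.0,.016],Q)
```

```text
0.86 ((0.6474303007125854, -0.018417909741401672), (0.09760034084320068, 0.14544077217578888), 3.9406912326812744)
0.51 ((0.3229321539402008, 0.033198513090610504), (0.035375483334064484, 0.021665045991539955), 1.4009472131729126)
tip 0.92 [ 0.654 -0.015  0.002]
t 9.65 eef [0.6385 0.0667 0.0176] F [-1.1  5.3  4. ]
move [-2.21 -0.07  0.24] [ 0.07 -0.05  0.02]
```

View pics/crop8.png

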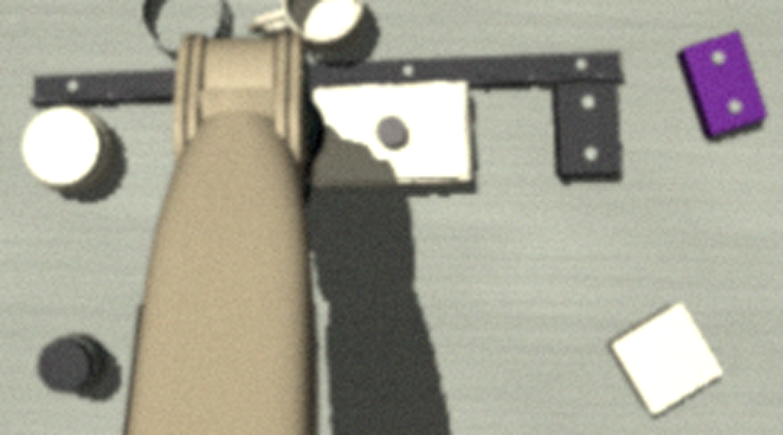

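The pan slides along the rail and stays flush. Continuing.

Call:
arm_command([
  [-0.4, -0.01, 0.05, 0, 0, 0, 40],
  [-0.8, -0.03, 0.1, 0, 0, 0, 40],
  [-1.2, -0.05, 0.14, 0, 0, 0, 40],
  [-1.6, -0.06, 0.18, 0, 0, 0, 40],
  [-2.0, -0.07, 0.22, 0, 0, 0, 40],
])

```text
clock: 10.28
eef_pos: [0.6418, 0.0081, 0.0176]
tool_rot: [0.682, 0.73, -0.023, 0.031]
force: [-0.6, 9.0, 5.3]
finger_gap: 0.0399
```

Run:
```python
from h import *
crop(panpose(),"pics/crop9.png")
Q=quat(-np.pi/2+.0657,np.radians(5))
go([.632+.0657*.155,-.02,.016],Q)
```

```text
0.63 ((0.6517831087112427, -0.08219505846500397), (0.09864785522222519, 0.14226381480693817), 3.9775986671447754)
0.52 ((0.36183226108551025, 0.16794678568840027), (0.028791530057787895, 0.03869505971670151), 46.49355697631836)
tip 0.79 [ 0.658 -0.075  0.001]
t 10.43 eef [0.6418 0.006  0.0172] F [1.6 2.6 2.3]
move [-0.86 -0.04  0.11] [ 0.1  -0.07  0.01]
```

View pics/crop9.png

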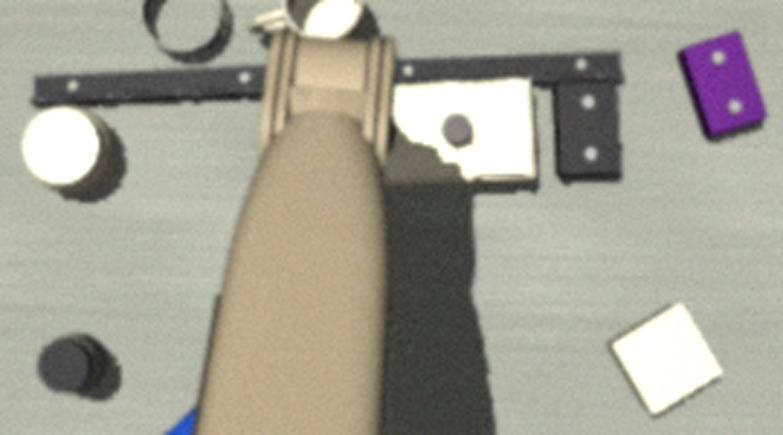

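Call:
arm_command([
  [-0.25, -0.01, 0.03, 0, 0, 0, 40],
  [-0.45, -0.02, 0.05, 0, 0, 0, 40],
  [-0.6, -0.03, 0.07, 0, 0, 0, 40],
  [-0.7, -0.04, 0.09, 0, 0, 0, 40],
  [-0.8, -0.04, 0.1, 0, 0, 0, 40],
])

```text
clock: 11.05
eef_pos: [0.6428, -0.0157, 0.0171]
tool_rot: [0.682, 0.73, -0.022, 0.031]
force: [-0.6, 14.4, 9.4]
finger_gap: 0.0401
```

Call:
arm_command([
  [-0.05, 0, 0, 0, 0, 0, 40],
  [-0.1, 0, 0.01, 0, 0, 0, 40],
  [-0.1, 0, 0.01, 0, 0, 0, 40],
])

```text
clock: 11.42
eef_pos: [0.6427, -0.0156, 0.0173]
tool_rot: [0.681, 0.731, -0.019, 0.029]
force: [0.1, 10.5, 4.2]
finger_gap: 0.0405
```

Run:
```python
from h import *
crop(panpose(),"pics/crop10.png")
s=readout.read_state(); print(s["eef_pos"],s["force"])
```

```text
0.78 ((0.36535000801086426, 0.13943423330783844), (0.06140872463583946, 0.08289982378482819), 46.44354248046875)
0.59 ((0.6552556753158569, -0.10949818789958954), (0.10308123379945755, 0.13817133009433746), 4.22615385055542)
tip 0.7 [0.338 0.106 0.001]
tip 0.58 [ 0.658 -0.099  0.003]
tip 0.57 [ 0.651 -0.102  0.068]
[ 0.64273244 -0.01562082  0.01724461] [-0.51761068 10.5984914   4.76580701]
```

View pics/crop10.png

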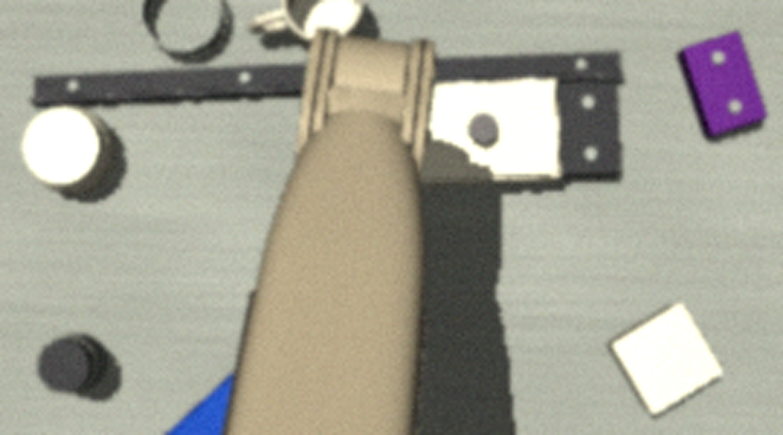

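Call:
arm_command([
  [-0.15, 0, 0.01, 0, 0, 0, 40],
  [-0.2, 0, 0.02, 0, 0, 0, 40],
  [-0.2, 0, 0.02, 0, 0, 0, 40],
])

```text
clock: 11.95
eef_pos: [0.6427, -0.0156, 0.0174]
tool_rot: [0.68, 0.732, -0.015, 0.024]
force: [-1.2, 18.3, 7.4]
finger_gap: 0.04
```

Call:
arm_command([
  [0.5, 0, 0, 0, 0, 0, 40],
  [1.5, 0, -0.2, 0, 0, 0, 40],
  [2.2, 0, -1.5, 0, 0, 0, 40],
  [2.4, 0, -3.5, 0, 0, 0, 40],
  [2.4, 0, -5.5, 0, 0, 0, 40],
])

```text
clock: 12.58
eef_pos: [0.6337, 0.065, 0.1786]
tool_rot: [0.68, 0.732, -0.016, 0.024]
force: [1.5, 0.0, -0.5]
finger_gap: 0.0398
```

Call:
arm_command([
  [0, -1.9, 0, 0, 0, 0, 40],
  [0, -3.8, 0, 0, 0, 0, 40],
  [0, -5.5, 0, 0, 0, 0, 40],
  [0, -5.5, 0, 0, 0, 0, 40],
])

```text
clock: 13.08
eef_pos: [0.4634, 0.052, 0.1753]
tool_rot: [0.68, 0.732, -0.019, 0.023]
force: [0.4, 0.1, -0.6]
finger_gap: 0.04
```

Run:
```python
from h import *
im=panpose(); crop(im,"pics/crop11.png")
cv2.imwrite("pics/z11.png",cv2.resize(np.clip(im[135:195,290:390].astype(float)*1.8,0,255).astype(np.uint8),None,fx=7,fy=7,interpolation=cv2.INTER_CUBIC))
s=readout.read_state(); print(s["clock"],s["eef_pos"],s["force"])
im=capture("side"); cv2.imwrite("pics/s11.png",cv2.resize(np.clip(im[160:290,240:370].astype(float)*1.8,0,255).astype(np.uint8),None,fx=4.5,fy=4.5,interpolation=cv2.INTER_CUBIC))
```

```text
0.59 ((0.6526708602905273, -0.09960032999515533), (0.09987887740135193, 0.153279110789299), 5.216400146484375)
tip 0.65 [ 0.656 -0.102 -0.   ]
13.225 [0.47003942 0.05232728 0.17728984] [ 0.57981425 -0.0963838   1.32281801]
```

View pics/z11.png

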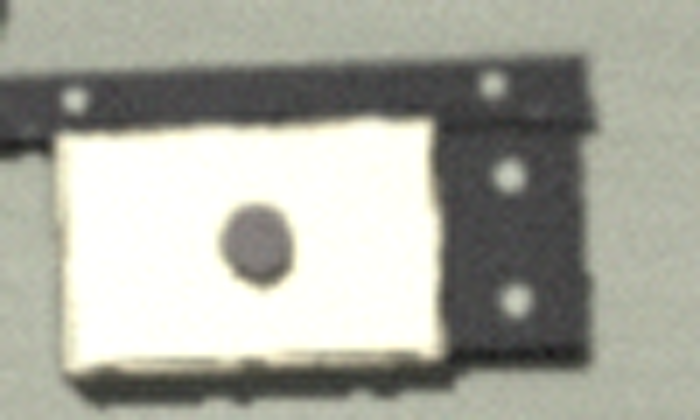

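View pics/s11.png

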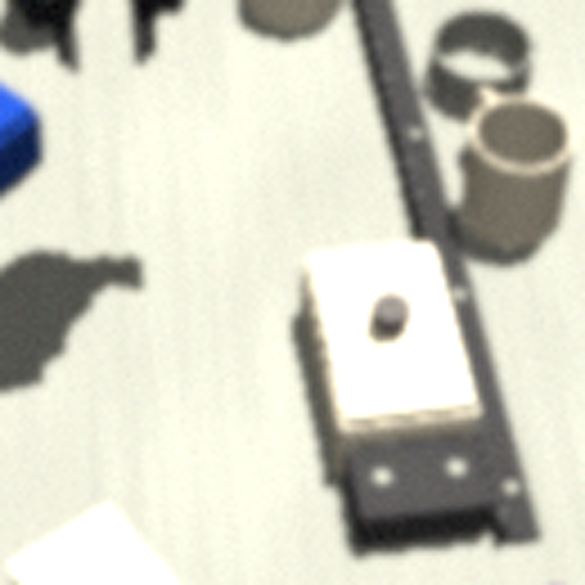

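Run:
```python
from h import *
im=capture("top"); g=cv2.GaussianBlur(cv2.cvtColor(im,cv2.COLOR_BGR2GRAY).astype(float),(3,3),0)
def edge(axis,rng,lo,hi,sgn,z):
    pts=[]
    for c in rng:
        col=g[lo:hi,c] if axis==0 else g[c,lo:hi]
        d=np.diff(col)*sgn; i=np.clip(np.argmax(d),1,len(d)-2); den=d[i-1]-2*d[i]+d[i+1]; o=.5*(d[i-1]-d[i+1])/den if den else 0
        pts.append((c,lo+i+.5+o) if axis==0 else (lo+i+.5+o,c))
    P=ray("top",pts,z)[:,:2]
    a,b=(1,0) if axis==0 else (0,1)
    k=np.polyfit(P[:,a],P[:,b],1); r=P[:,b]-np.polyval(k,P[:,a]); ok=abs(r)<.003; k=np.polyfit(P[ok,a],P[ok,b],1); return k,ok.sum(),P.mean(0)
f=lambda k,s:(k[0],np.arctan(s*k[0][0]).round(4),k[1],k[2])
print("far",f(edge(0,range(302,350),147,160,1,.063),-1))
print("near",f(edge(0,range(302,350),180,192,-1,.063),-1))
print("right",f(edge(1,range(156,184),345,360,-1,.063),1))
print("left",f(edge(1,range(158,184),290,305,1,.063),1))
print("rail",f(edge(0,range(205,290),148,175,1,0.),-1))
```

```text
far (array([-0.07697667,  0.69339046]), np.float64(0.0768), np.int64(48), array([ 0.70111094, -0.1002964 ]))
near (array([-0.0835713 ,  0.60103737]), np.float64(0.0834), np.int64(48), array([ 0.60957609, -0.10217287]))
right (array([ 0.06708856, -0.21732505]), np.float64(0.067), np.int64(28), array([ 0.65679233, -0.1732618 ]))
left (array([ 0.06275895, -0.06991822]), np.float64(0.0627), np.int64(26), array([ 0.65012387, -0.02911713]))
rail (array([-0.06570731,  0.6942221 ]), np.float64(0.0656), np.int64(85), array([0.68642291, 0.11869603]))
```

Run:
```python
from h import *
for t in("round_tub","square_tub","shaker","mug"):
    print(t,[w("top",m["xyz"]).round(3).tolist() for m in models.tip_of("top",t)[:1]])
print(order.sign_off())
```

```text
round_tub [[0.631, 0.294, 0.002]]
square_tub [[0.448, -0.283, -0.006]]
shaker [[0.424, 0.283, -0.001]]
mug [[0.765, 0.051, -0.0]]
the job is handed in; nothing more can be done
None
```

The white pan is in the corner between the rail and the dark end stop at the rail's right end, and I've handed the job in. I pushed its long side with two open fingers until it turned parallel and seated on the rail (about 18 N, no more travel). I then pushed its left end along the rail until it stalled against the end stop (about 18 N).

**Last checks (top camera, arm backed off and clear):**
- **Rail:** the pan's far edge is at x = 0.701 m and the rail face there is at 0.701 m, so it is flush to within about 1 mm.
- **Angle:** the pan's edges fit at 0.063 to 0.083 rad, against 0.066 rad for the rail. The two long edges fit least well, at most 0.018 rad off, which is within the 0.05 rad limit.
- **End stop:** both pictures show no gap. I did not measure the distance separately.
- **Bystanders:** the round tub, square tub and shaker are within about 5 mm of their first readings. I have no starting reading for the mug, though it looks unmoved in the pictures. I did not measure the cutter, spoon and block; the arm never went down near them.
- **Knob:** the gripper stayed clear of it in every picture I took.

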